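# Close the walnut box and hold the inspection mirror on its back hinges

### The job

The packed walnut box stands in the inspection rig with its back to the tilting strip mirror. Shut its lid fully; then take hold of the mirror and raise it against its spring until the rig's camera, looking over the shut box, sees the hinge line on the back of the box in the middle of the mirror glass. Finish while still holding the mirror motionless at that angle (it springs back if let go), and do not disturb the small things standing around.

Things in the scene. Friction and masses are not known exactly. Their poses are not given: they have to be found in the camera images.
- rig: Inspection rig, fixed to the stand: plywood platen 335 x 190 x 12 mm with a 40 mm wide aluminium rail that carries the camera post (its centre 245 mm from the origin along -x, 14 mm thick, 412 mm high). Origin on the stand's surface (underside of the platen) on the rig's centre line; its x axis is level and points from the camera to the mirror, y is parallel to the mirror's axle, z up. The platen reaches from x = -120 to +215 mm. The rig's place and yaw vary.
- lens (a point): Front centre of the inspection camera's lens, 210 mm before the rig's origin (-x) and 370 mm above the stand. The camera (about 75 x 46 x 40 mm) looks along +x and down at the mirror.
- axle (a point): Middle of the mirror's level axle (an 8 mm rod along the rig's y), 175 mm after the rig's origin (+x) and 35 mm above the stand. The mirror turns about it.
- glass_centre (a point): Centre of the front face of the mirror glass. The glass is a flat strip, 130 mm wide along the axle and 50 mm high, in a 140 x 60 mm black frame on two arms. Its centre lies 97 mm from the axle along the arms, and its face 8 mm in front of the plane through the axle and the bar, on the side of the box and camera. The point's own x axis is the glass's backward normal (pointing away from box and camera), y runs along the axle, z up along the arms.
- bar (a point): Centre of the mirror's grip: a steel bar, 10 mm thick and 90 mm long, parallel to the axle and 165 mm from it, on two 8 mm rods at its ends that leave 40 mm free below it down to the frame. It can be pinched from above, and it may turn between the fingers while the mirror swings.
- mirror (a joint): Swing of the mirror in rad. 0: at rest on its stop, leaning 0.698 rad (40 degrees) back from the upright, away from the box; it grows as the mirror is raised towards the box; 0.698: arms upright; limit 1.1, leaning over towards the box. A spring (about 0.15 N m at rest, 0.32 N m when raised upright) and its weight return it to 0 when it is let go.
- back_hinge (a point): Middle of the hinge line on the back of the box, between the two small brass butt hinges: the mark to be seen in the mirror. It lies 61.5 mm behind the box's centre and 60 mm above its underside (72 mm above the stand). The walnut box, 125 mm deep, 174 mm wide and 71 mm high when shut, is fixed on the platen with its back to the mirror; its distance from the mirror varies. The point's own x axis points out of the back of the box, y runs along the hinge line, z up.
- box_lid (a joint): Opening of the lid in rad about the hinge line: 0 shut, 1.57 upright, up to 1.75. The hinge is stiff (0.14 N m of friction): the lid stays where it is left and must be pushed right down, which takes 1 to 2 N at the lip.
- lid_lip (a point): Middle of the lid's free front edge, half-way through the lid's 12 mm thickness, 120 mm from the hinge line. The lid is a flat plate 174 mm wide whose outer face lies 11 mm outside the hinge line (shut: its top 71 mm above the box's underside); upright it blocks the camera's view of the mirror.
- cherry: Bystander: small closed oval wooden box, 64 x 86 x 42 mm; origin under its centre.
- tape: Bystander: roll of tape lying flat, 98 x 96 x 25 mm; origin under its centre.
- tin: Bystander: small open tin of tacks, 55 mm across, 21 mm high; origin under its centre.
- tags: Bystander: stack of brown card tags lying flat, 93 x 52 x 12 mm; origin under its centre.

How it is judged:
By the outcome, as a careful person would: the job done as asked, in the order asked, and still so for the second after the job is handed in, while the arm keeps its last pose, push and grip.
It also fails if it takes over 48 s, if anything falls off the work surface, if the arm or the gripper's body presses on something with over 40 N, if the wrist force passes 120 N, or if a joint passes its speed limit or range.

### The arm

A 7-joint arm with a two-finger parallel gripper is mounted at the origin on a cart in front of the work surface, level with it; the furniture and walls round the work are solid. World frame = base frame: x ahead of the robot, y to its left, z up, the work surface at z = 0. Lengths are in m, angles in rad, forces in N, time in s.
With the tool pointing down it reaches from about 0.4 to 0.85 m from the base axis. Payload 4.5 kg.
Tool frame: the origin (TCP) lies on the centre line of the jaws, within the pads' length; the fingertips stand 8 mm ahead of it and the grasp point (between the pads) lies 11 mm behind it; z points along the fingers, x is the direction in which the jaws open and shut, and the axes are right-handed (so a half turn about z gives the same grasp; the last joint's range is limited). The gripper opens to 88 mm and grips with 3 to 60 N. Pads are 18 mm wide; open, the fingers measure 123 mm over their backs; the gripper's body (75 mm by 187 mm) begins 45 mm behind the grasp point.
Start: joints at [1.271, 0.689, -0.195, 1.565, 0.157, 0.902, -0.215], TCP at [0.205, -0.591, 0.247] pointing down, gripper open.
Joint ranges: [-3.01, 3.01], [-0.46, 2.08], [-1.47, 1.51], [0.13, 2.56], [-1, 4.14], [0.04, 2.09], [-2.66, 2.66]. Speed limits (rad/s): [2.57, 2.57, 3.14, 3.14, 3.14, 3.14, 3.14].

### API

Orientations are given as a unit quaternion [x, y, z, w].
In Python, from plant import r gives the robot as it stands.
- The arm moves only by the shell command python3 -m pendant 'ROWS' [FORCE]. ROWS is JSON, a list of rows, each a list of 3 entries, a list of its own where there are three numbers: the turn, a rotation vector about the tool's x, y, z in rad, then the shift along the tool's x, y, z in m, then the opening, from 0 (shut) to 1 (fully open). In form: [[[wx, wy, wz], [tx, ty, tz], claw], ...]. A call has 1 to 10 rows; each row is the pose to reach, as a shift and turn from the pose commanded when the call began, along the tool's axes at that moment; what a row does not reach only later rows make up. A row lasts 1/10 s, in which the tool goes at most 50 mm and 8.59 degrees, less where a joint would pass 70% of its speed; a pose out of reach is approached as far as the arm can. A call with a gripper value outside its range is refused whole. The fingers move at their own pace and stop on an object; FORCE is the grip in N (left out, the last holds). Time passes only in rows, so rows that repeat a pose let the fingers close. It gives the time, the measured TCP pose, the force and the opening at its end, in the units of the state.
- r.get_state(): the state, without advancing time (a new reading comes with each control period).
- r.snapshot(name): name is "side" or "top" or "wrist"; returns a dict with "image" (480x640x3 uint8, red, green, blue), "mtx" (3x3 intrinsics, pixels), "R" (3x3) and "t" (3): a world point X has camera coordinates R X + t; the wrist camera has in their place "T_tool_cam" (4x4, takes a point from camera to tool coordinates, whose origin is the TCP and whose axes are the tool frame's). Camera axes: x right, y down, z forward; pixel columns grow to the right and rows downward; lengths in m; the calibration is good to about 2 mm. A picture is of the moment at which its call begins: read the wrist's pose just before it. There is no depth.
- r.finish_job(): hands the job in, once; it reports no verdict.
The state is a dict: "clock": time; "q": joint angles; "qd": joint speeds; "joint_torque": joint torques, N m; "tool_pos": TCP position; "eef_rot": TCP orientation; "contact_force": force on the tool from outside, world axes, zero at the start; "moment": the same for the moment, N m; "opening": opening from 0.0 (shut) to 1.0 (fully open).
Only numpy, scipy, OpenCV 4.12 (cv2) and the standard library are available. Lean on these libraries where they do the work, as an engineer would, in place of code of your own. Each camera call takes 0.05 s, during which the arm holds its last target. There are 200 camera calls.

## Working session

There is one attempt and no reset: what is moved stays moved. The work goes in short steps, Python scripts to look and compute and a shell command to move; the robot and the scene stay as the last step left them, time stands still between calls to the robot, and variables do not carry over. Pictures are saved under pics/ and viewed, about 8 in all and at most 12, crops included, and the job is handed in when it is done.

```bash
ls; mkdir -p pics; python3 - <<'E'
from plant import r
import cv2,pickle
s=r.get_state(); print({k:s[k] for k in('clock','tool_pos','eef_rot','opening','contact_force')})
for n in('side','top'):
    d=r.snapshot(n); pickle.dump(d,open(n+'.pkl','wb')); cv2.imwrite(f'pics/{n}0.png',d['image'][:,:,::-1]); print(n,d['mtx'],d['R'],d['t'])
E
```

```text
pics
{'clock': 0.0, 'tool_pos': array([ 0.20453306, -0.58993853,  0.2459051 ]), 'eef_rot': array([ 8.14774702e-01, -5.79776977e-01, -7.84015663e-04, -4.76793383e-04]), 'opening': 1.0002355786076633, 'contact_force': array([-0.11479281, -0.22240341,  0.31803208])}
side [[586.66145377   0.         328.01918073]
 [  0.         586.66145377 237.18604579]
 [  0.           0.           1.        ]] [[-0.99937426 -0.03354596  0.01121435]
 [-0.02681936  0.51195454 -0.85859377]
 [ 0.02306112 -0.85835728 -0.51253387]] [0.55289588 0.19013295 1.45097985]
top [[500.60625187   0.         321.82718475]
 [  0.         500.60625187 246.30770882]
 [  0.           0.           1.        ]] [[-0.01398733 -0.99988745  0.00542542]
 [-0.99330937  0.01327285 -0.11471848]
 [ 0.11463355 -0.00699373 -0.99338323]] [0.04867961 0.58544986 1.17294255]
```

View pics/top0.png

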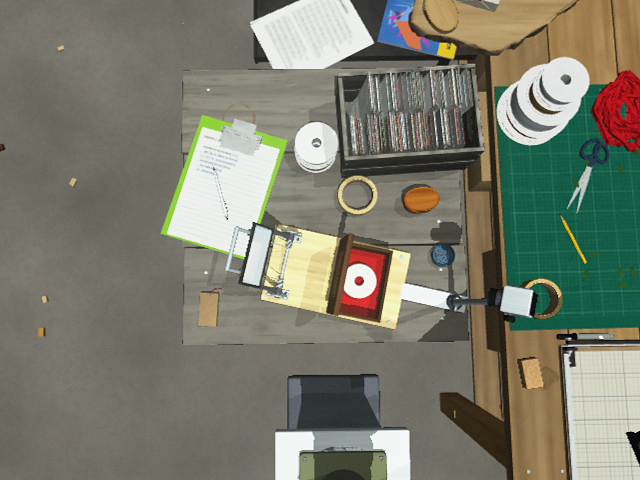

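View pics/side0.png

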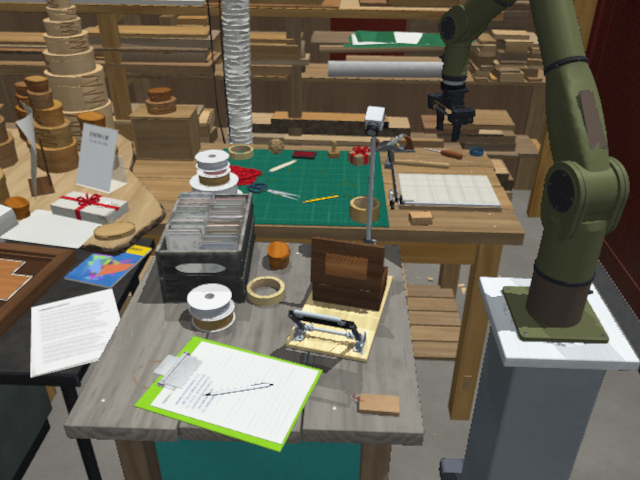

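```bash
python3 - <<'E'
import cv2,numpy as np
a=cv2.imread('pics/top0.png')[215:340,220:480]; b=cv2.imread('pics/side0.png')[230:360,270:410]
A=cv2.resize(a,None,fx=3,fy=3,interpolation=cv2.INTER_CUBIC); 
cv2.imwrite('pics/c0.png',A)
cv2.imwrite('pics/c1.png',cv2.resize(b,None,fx=4.5,fy=4.5,interpolation=cv2.INTER_CUBIC))
E
```

```text
(no output)
```

View pics/c0.png

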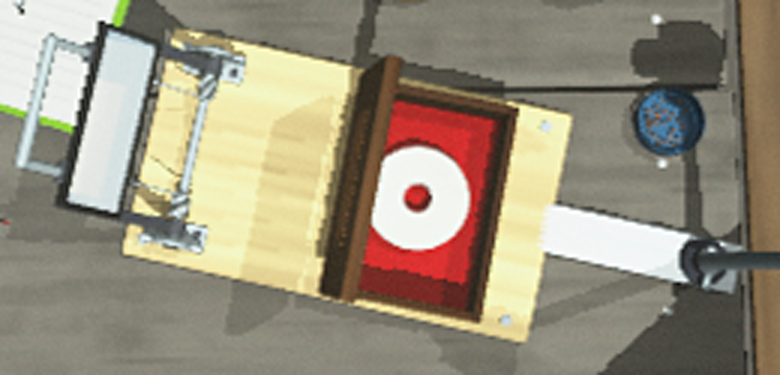

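View pics/c1.png

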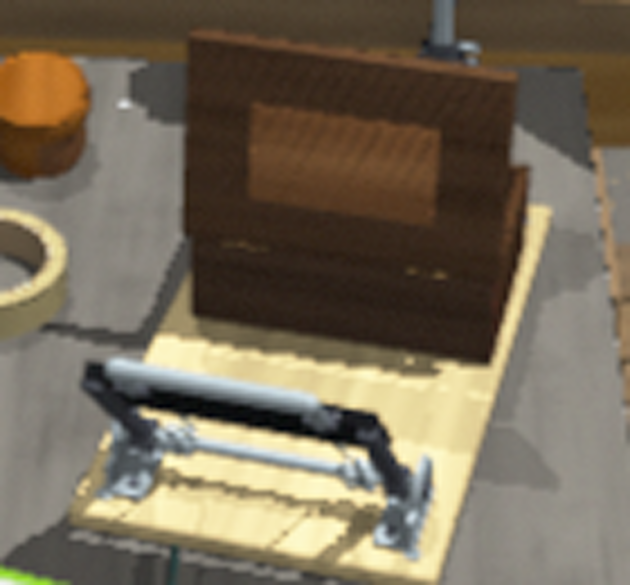

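```bash
cat > geo.py <<'E'
import numpy as np,pickle
from scipy.optimize import least_squares
C={n:pickle.load(open(n+'.pkl','rb')) for n in('side','top')}
def proj(n,X):
    d=C[n]; c=d['R']@np.asarray(X)+d['t']; p=d['mtx']@c; return p[:2]/p[2]
def rigT(p): 
    c,s=np.cos(p[2]),np.sin(p[2]); R=np.array([[c,-s,0],[s,c,0],[0,0,1]]); return R,np.array([p[0],p[1],0])
def W(p,x): R,t=rigT(p); return R@np.asarray(x)+t
def lid(xc,th,a,b,y):
    return [xc+.0615-a*np.cos(th)+b*np.sin(th), y, .072+a*np.sin(th)+b*np.cos(th)]
t=lambda x,y:(220+x/3,215+y/3)
s=lambda x,y:(270+x/4.5,230+y/4.5)
E
python3 - <<'E'
from geo import *
def obs(p):
    xc,th=p[3],p[4]
    return [('top',t(573,113),[-.12,-.095,.012]),('top',t(527,341),[-.12,.095,.012]),('top',t(170,30),[.215,-.095,.012]),('top',t(122,255),[.215,.095,.012]),
    ('side',s(70,522),[.215,-.095,.012]),('side',s(440,582),[.215,.095,.012]),('side',s(550,208),[-.12,.095,.012]),
    ('top',t(517,105),[xc-.0625,-.087,.071]),('top',t(480,320),[xc-.0625,.087,.071]),
    ('side',s(193,315),[xc+.0625,-.087,.012]),('side',s(490,360),[xc+.0625,.087,.012]),
    ('side',s(190,32),lid(xc,th,.12,.011,-.087)),('side',s(515,74),lid(xc,th,.12,.011,.087)),
    ('top',t(387,57),lid(xc,th,.12,.011,-.087)),('top',t(400,57),lid(xc,th,.12,-.001,-.087))]
f=lambda p:np.concatenate([proj(n,W(p,X))-uv for n,uv,X in obs(p)])
r=least_squares(f,[.4,.1,1.4,0,1.5],x_scale=[.1,.1,.1,.1,.1],loss='soft_l1'); p=r.x
print(p); print(f(p).reshape(-1,2).round(1)); np.save('p.npy',p)
print('lens',W(p,[-.21,0,.37]),'axle',W(p,[.175,0,.035]),'lip',W(p,lid(p[3],p[4],.12,.005,0)),'hinge',W(p,[p[3]+.0615,0,.072]))
a=.698; print('bar',W(p,[.175+.165*np.sin(a),0,.035+.165*np.cos(a)]),'barpx',[ (proj('top',W(p,[.175+.165*np.sin(a),y,.035+.165*np.cos(a)]))-[220,215])*3 for y in(-.045,.045)], 'lenspx',proj('side',W(p,[-.21,0,.37])))
E
```

```text
[ 0.50304171 -0.03705791  1.35050766 -0.01208268  1.40719938]
[[-1.2  0.2]
 [-0.5  1. ]
 [-0.4  0.1]
 [-1.3  1. ]
 [ 0.8 -2.7]
 [ 1.  -0.8]
 [ 0.8 -1.2]
 [ 2.3 -0.4]
 [ 0.3  1.7]
 [-3.   1.4]
 [-0.3  2.9]
 [-1.6  0.4]
 [-0.7  1.6]
 [ 0.3 -1.8]
 [ 1.5 -0.5]]
lens [ 0.45715434 -0.24198314  0.37      ] axle [0.5412812  0.13371311 0.035     ] lip [ 0.5106473  -0.00309265  0.19121208] hinge [0.51383996 0.01116521 0.072     ]
bar [0.56445286 0.23719382 0.1614113 ] barpx [array([46.61206713, 46.19788949]), array([ 18.28214042, 168.49084023])] lenspx [370.95815104 132.63176988]
```

```bash
cat > h.py <<'E'
import numpy as np
from plant import r
from scipy.spatial.transform import Rotation as Ro
from geo import *
p=np.load('p.npy')
def st():
    s=r.get_state(); return s,np.array(s['tool_pos']),Ro.from_quat(s['eef_rot'])
def goto(X,R=None):
    s,P,Q=st(); sh=Q.inv().apply(np.array(X)-P); w=(Q.inv()*R).as_rotvec() if R is not None else np.zeros(3)
    print('turn',w.round(3).tolist(),'shift',sh.round(3).tolist())
def down(a): return Ro.from_euler('z',a)*Ro.from_euler('x',np.pi)   # tool x at world yaw a
E
python3 - <<'E'
from h import *
print(r.snapshot('wrist')['T_tool_cam'].round(3), r.snapshot('wrist')['mtx'].round(1))
D=down(p[2]-np.pi)
for X in([.29,-.29,.28],[.36,-.06,.32],[.47,.06,.34]): goto(X,D)
E
```

```text
[[ 1.     0.    -0.    -0.001]
 [-0.     0.953  0.302 -0.078]
 [ 0.    -0.302  0.953 -0.139]
 [ 0.     0.     0.     1.   ]] [[332.5   0.  323.8]
 [  0.  332.5 238.9]
 [  0.    0.    1. ]]
turn [0.0, 0.001, 0.554] shift [-0.256, -0.179, -0.034]
turn [0.0, 0.001, 0.554] shift [-0.45, -0.321, -0.073]
turn [0.0, 0.001, 0.554] shift [-0.527, -0.464, -0.093]
```

```bash
python3 -m pendant '[[[0,0,0.1],[-0.037,-0.026,-0.005],1],[[0,0,0.2],[-0.073,-0.051,-0.01],0.5],[[0,0,0.3],[-0.11,-0.077,-0.015],0],[[0,0,0.4],[-0.146,-0.102,-0.02],0],[[0,0,0.5],[-0.183,-0.128,-0.025],0],[[0,0,0.554],[-0.22,-0.153,-0.03],0],[[0,0,0.554],[-0.256,-0.179,-0.035],0],[[0,0,0.554],[-0.295,-0.207,-0.043],0],[[0,0,0.554],[-0.335,-0.236,-0.05],0],[[0,0,0.554],[-0.373,-0.264,-0.058],0]]' 20
python3 - <<'E'
from h import *
D=down(p[2]-np.pi)
for X in([.36,-.06,.32],[.48,.04,.32]): goto(X,D)
E
```

```text
clock: 1.2
tool_pos: [0.3321, -0.1496, 0.3051]
eef_rot: [-0.625, 0.781, -0.0, 0.0]
contact_force: [0.4, 0.2, -0.9]
opening: 0.206
turn [-0.0, -0.0, 0.0] shift [-0.094, -0.008, -0.015]
turn [-0.0, -0.0, 0.0] shift [-0.217, -0.103, -0.015]
```

```bash
python3 -m pendant '[[[0,0,0],[-0.047,-0.004,-0.008],0],[[0,0,0],[-0.094,-0.008,-0.015],0],[[0,0,0],[-0.13,-0.036,-0.015],0],[[0,0,0],[-0.165,-0.063,-0.015],0],[[0,0,0],[-0.2,-0.09,-0.015],0],[[0,0,0],[-0.217,-0.103,-0.015],0],[[0,0,0],[-0.217,-0.103,-0.015],0],[[0,0,0],[-0.217,-0.103,-0.015],0]]'
python3 - <<'E'
from h import *
import cv2
s,P,Q=st(); d=r.snapshot('wrist'); pickle.dump((P,s['eef_rot'],d),open('w1.pkl','wb')); print(P,s['qd'])
cv2.imwrite('pics/w1.png',d['image'][:,:,::-1])
E
```

```text
clock: 2.0
tool_pos: [0.4792, 0.0373, 0.3193]
eef_rot: [-0.625, 0.78, 0.0, -0.001]
contact_force: [0.3, -0.4, 0.9]
opening: 0.006
[0.47919364 0.03727262 0.3193151 ] [ 2.10044626e-02 -1.83045345e-02  1.41852931e-02  2.82673754e-02
  1.61282876e-03  2.46149909e-04 -9.71287259e-05]
```

View pics/w1.png

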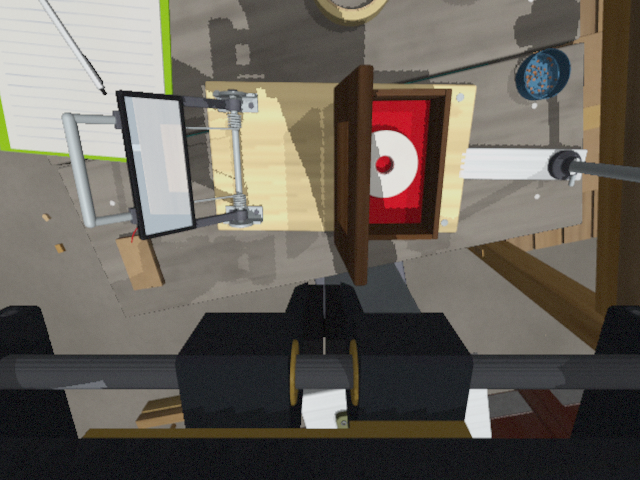

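```bash
python3 - <<'E'
from h import *
s,P,Q=st(); R,t=rigT(p); c=R.T@(P-t); print('rig TCP',c.round(4))
h=p[3]+.0615
print('pre',[round(-(.115-c[0]),4),round(-c[1],4),round(c[2]-.165,4)])
for th in np.linspace(1.45,0,11):
    a=.09; X=[h-a*np.cos(th)+.011*np.sin(th)+.0175,0,.072+a*np.sin(th)+.011*np.cos(th)+.008]
    print(round(th,2),[round(v,4) for v in(-(X[0]-.115),0,.165-X[2])])
E
```

```text
rig TCP [0.0666 0.0398 0.3194]
pre [np.float64(-0.0484), np.float64(-0.0398), np.float64(0.1544)]
1.45 [np.float64(0.048), 0, np.float64(-0.0057)]
1.3 [np.float64(0.0611), 0, np.float64(-0.0047)]
1.16 [np.float64(0.0739), 0, np.float64(-0.0019)]
1.02 [np.float64(0.0862), 0, np.float64(0.0027)]
0.87 [np.float64(0.0977), 0, np.float64(0.0091)]
0.72 [np.float64(0.1082), 0, np.float64(0.0171)]
0.58 [np.float64(0.1173), 0, np.float64(0.0265)]
0.44 [np.float64(0.1251), 0, np.float64(0.0371)]
0.29 [np.float64(0.1312), 0, np.float64(0.0487)]
0.15 [np.float64(0.1355), 0, np.float64(0.0611)]
0.0 [np.float64(0.1381), 0, np.float64(0.074)]
```

```bash
python3 -m pendant '[[[0,0,0],[-0.035,-0.03,0.02],0],[[0,0,0],[-0.048,-0.04,0.065],0],[[0,0,0],[-0.048,-0.04,0.11],0],[[0,0,0],[-0.048,-0.04,0.15],0],[[0,0,0],[-0.048,-0.04,0.154],0],[[0,0,0],[-0.03,-0.04,0.152],0],[[0,0,0],[-0.01,-0.04,0.15],0],[[0,0,0],[0.003,-0.04,0.149],0]]'
python3 -m pendant '[[[0,0,0],[0.012,0,0.002],0],[[0,0,0],[0.025,0,0.005],0],[[0,0,0],[0.037,0,0.009],0],[[0,0,0],[0.049,0,0.016],0],[[0,0,0],[0.06,0,0.024],0],[[0,0,0],[0.069,0,0.034],0],[[0,0,0],[0.077,0,0.044],0],[[0,0,0],[0.083,0,0.056],0],[[0,0,0],[0.087,0,0.068],0],[[0,0,0],[0.09,0,0.078],0]]'
```

```text
clock: 2.85
tool_pos: [0.5183, 0.0235, 0.1727]
eef_rot: [-0.624, 0.781, -0.001, 0.0]
contact_force: [0.1, 0.1, -0.3]
opening: 0.005
clock: 3.85
tool_pos: [0.4983, -0.0622, 0.0914]
eef_rot: [-0.625, 0.781, 0.0, -0.0]
contact_force: [0.1, 0.3, 1.6]
opening: 0.01
```

```bash
python3 -m pendant '[[[0,0,0],[0,0,0.003],0],[[0,0,0],[0,0,0.005],0],[[0,0,0],[0,0,0.005],0],[[0,0,0],[0,0,0.005],0]]'
```

```text
clock: 4.25
tool_pos: [0.4983, -0.0622, 0.0906]
eef_rot: [-0.625, 0.781, -0.001, 0.0]
contact_force: [-5.5, -0.3, 39.9]
opening: 0.005
```

```bash
python3 -m pendant '[[[0,0,0],[0,0,-0.03],0],[[0,0,0],[-0.03,0.01,-0.07],0],[[0,0,0],[-0.06,0.02,-0.11],0],[[0,0,0],[-0.09,0.03,-0.14],0.5],[[0,0,0],[-0.12,0.04,-0.17],1],[[0,0,0],[-0.13,0.05,-0.2],1],[[0,0,0],[-0.13,0.05,-0.2],1],[[0,0,0],[-0.13,0.05,-0.2],1],[[0,0,0],[-0.13,0.05,-0.2],1]]'
python3 - <<'E'
from h import *
import cv2
s,P,Q=st(); d=r.snapshot('wrist'); pickle.dump((P,s['eef_rot'],d),open('w2.pkl','wb')); print(P,np.abs(s['qd']).max())
cv2.imwrite('pics/w2.png',d['image'][:,:,::-1])
c=cv2.resize(d['image'][60:310,60:470],None,fx=1.95,fy=1.95,interpolation=cv2.INTER_CUBIC); cv2.imwrite('pics/w2c.png',c[:,:,::-1])
d=r.snapshot('side'); cv2.imwrite('pics/s2c.png',cv2.resize(d['image'][240:365,275:405],None,fx=4.5,fy=4.5,interpolation=cv2.INTER_CUBIC)[:,:,::-1])
E
```

```text
clock: 5.15
tool_pos: [0.4774, 0.0748, 0.2862]
eef_rot: [-0.625, 0.781, 0.0, -0.002]
contact_force: [0.1, -1.1, -0.2]
opening: 0.525
[0.47742079 0.07482874 0.28620371] 0.00779309212202671
```

View pics/w2c.png

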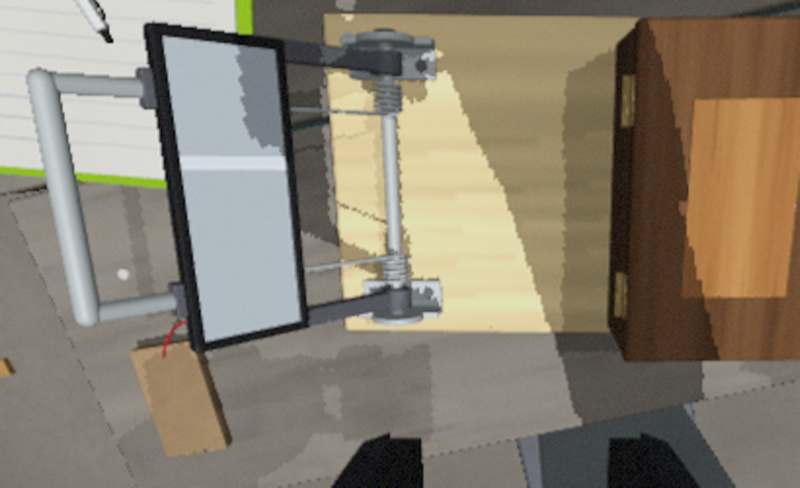

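View pics/s2c.png

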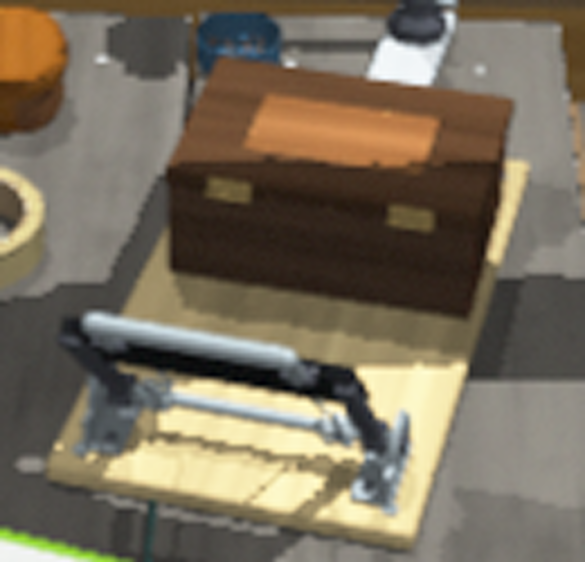

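```bash
cat > fit.py <<'E'
from geo import *
from scipy.spatial.transform import Rotation as Ro
def wcam(f):
    P,q,d=pickle.load(open(f,'rb')); T=np.eye(4); T[:3,:3]=Ro.from_quat(q).as_matrix(); T[:3,3]=P
    M=np.linalg.inv(T@d['T_tool_cam']); return d['mtx'],M[:3,:3],M[:3,3]
cam={'side':[C['side'][k] for k in('mtx','R','t')],'top':[C['top'][k] for k in('mtx','R','t')],'w1':wcam('w1.pkl'),'w2':wcam('w2.pkl')}
idx={'side':0,'top':1,'w1':2,'w2':2}
S=.698
def mir(along,front,y,s): f=S-s; return [.175+along*np.sin(f)-front*np.cos(f),y,.035+along*np.cos(f)+front*np.sin(f)]
w=lambda x,y:(60+x/1.95,60+y/1.95)
s2=lambda x,y:(275+x/4.5,240+y/4.5)
def obs(p,n):
    xc=p[3]; b=xc+.0625; f=b-.125
    O=[('top',t(573,113),[-.12,-.095,.012]),('top',t(527,341),[-.12,.095,.012]),('top',t(170,30),[.215,-.095,.012]),('top',t(122,255),[.215,.095,.012]),
    ('top',t(517,105),[f,-.087,.071]),('top',t(480,320),[f,.087,.071]),
    ('side',s2(47,462),[.215,-.095,.012]),('side',s2(412,540),[.215,.095,.012]),
    ('side',s2(172,268),[b,-.087,.012]),('side',s2(472,315),[b,.087,.012]),('side',s2(172,165),[b,-.087,.083]),('side',s2(497,210),[b,.087,.083]),('side',s2(512,98),[f,.087,.083]),('side',s2(215,60),[f,-.087,.083]),
    ('w1',(205,82),[.215,-.095,.012]),('w1',(217,231),[.215,.095,.012]),('w1',(477,85),[-.12,-.095,.012]),('w1',(456,233),[-.12,.095,.012]),('w1',(449,92),[f,-.087,.071]),('w1',(436,240),[f,.087,.071]),
    ('w2',w(325,14),[.215,-.095,.012]),('w2',w(346,331),[.215,.095,.012]),('w2',w(638,18),[b,-.087,.083]),('w2',w(628,360),[b,.087,.083]),
    ('w2',w(389,120),[.175,n[0],.035]),('w2',w(395,250),[.175,n[1],.035]),('w2',w(40,78),mir(.165,0,-.041,0)),('w2',w(87,318),mir(.165,0,.041,0)),
    ('w2',w(162,36),mir(.122,.008,-.065,0)),('w2',w(281,49),mir(.072,.008,-.065,0)),('w2',w(203,342),mir(.122,.008,.065,0)),('w2',w(302,325),mir(.072,.008,.065,0))]
    return O
def res(v,pri=True):
    p,n,c=v[:4],v[4:6],v[6:].reshape(3,6); out=[]
    for k,uv,X in obs(p,n):
        K,R,tt=cam[k]; e=c[idx[k]]; q=K@(Ro.from_rotvec(e[3:]).apply(R@W(p,X)+tt)+e[:3]); out.append(q[:2]/q[2]-uv)
    out=np.concatenate(out)
    return np.concatenate([out,(c/np.array([.0015]*3+[.003]*3)).ravel()]) if pri else out
v0=np.r_[np.load('p.npy')[:4],-.03,.03,np.zeros(18)]
o=least_squares(res,v0,x_scale=np.r_[[.1]*6,[.002]*18],loss='soft_l1'); v=o.x
if __name__=='__main__':
    print(v[:6].round(4)); print(v[6:].reshape(3,6).round(4)); e=res(v,False).reshape(-1,2)
    for (k,uv,X),q in zip(obs(v,v[4:6]),e): print(k,np.round(X,3),q.round(1))
    cov=np.linalg.inv(o.jac.T@o.jac); print('sd',np.sqrt(np.diag(cov))[:4])
    np.save('p2.npy',v[:4])
    from scipy.optimize import brentq
    def err(s,xc):
        f=S-s; G=np.array(mir(.097,.008,0,s)); m=np.array([-np.cos(f),0,np.sin(f)]); L=np.array([-.21,0,.37]); H=np.array([xc+.0615,0,.072])
        u=(L-G)/np.linalg.norm(L-G); h=(H-G)/np.linalg.norm(H-G); return (np.cross(u+h,m))[1]
    for xc in(v[3]-.003,v[3],v[3]+.003):
        s=brentq(err,.05,1.1,args=(xc,)); print('xc',xc,'swing',s,'bar rig',np.round(mir(.165,0,0,s),4))
E
python3 fit.py
```

```text
[ 0.5037 -0.0381  1.3373 -0.014  -0.0374  0.0363]
[[ 0.0002 -0.     -0.      0.      0.0017 -0.0001]
 [-0.0001 -0.0001  0.0003  0.0003 -0.0004 -0.0025]
 [ 0.0001  0.0001 -0.0007 -0.0008 -0.0032  0.0012]]
top [-0.12  -0.095  0.012] [-0.7  0.2]
top [-0.12   0.095  0.012] [-0.8  0.8]
top [ 0.215 -0.095  0.012] [ 0.5 -1.3]
top [0.215 0.095 0.012] [-1.2 -0.6]
top [-0.077 -0.087  0.071] [ 3.6 -0.3]
top [-0.077  0.087  0.071] [0.9 1.5]
side [ 0.215 -0.095  0.012] [ 0.7 -0.3]
side [0.215 0.095 0.012] [ 1.6 -1.7]
side [ 0.048 -0.087  0.012] [-2.4  0.8]
side [0.048 0.087 0.012] [-0.7  2.4]
side [ 0.048 -0.087  0.083] [-2.6  0.3]
side [0.048 0.087 0.083] [-4.6  2. ]
side [-0.077  0.087  0.083] [ 1.4 -0.8]
side [-0.077 -0.087  0.083] [ 1.7 -2.5]
w1 [ 0.215 -0.095  0.012] [-1.  -0.8]
w1 [0.215 0.095 0.012] [-0.2 -0.2]
w1 [-0.12  -0.095  0.012] [0.5 1.1]
w1 [-0.12   0.095  0.012] [0.4 1.1]
w1 [-0.077 -0.087  0.071] [11.3 -5.9]
w1 [-0.077  0.087  0.071] [4.4 1.3]
w2 [ 0.215 -0.095  0.012] [-1.6 -0.3]
w2 [0.215 0.095 0.012] [-1.2  0.7]
w2 [ 0.048 -0.087  0.083] [-2.2 -4.2]
w2 [0.048 0.087 0.083] [-8.4 -1. ]
w2 [ 0.175 -0.037  0.035] [ 0. -0.]
w2 [0.175 0.036 0.035] [-0.2  0. ]
w2 [ 0.281 -0.041  0.161] [3.5 8.5]
w2 [0.281 0.041 0.161] [ 0.1 -6.1]
w2 [ 0.247 -0.065  0.134] [1.4 0.8]
w2 [ 0.215 -0.065  0.095] [-2.4  1.2]
w2 [0.247 0.065 0.134] [1.7 0.3]
w2 [0.215 0.065 0.095] [-0.8 -1.6]
sd [0.00177893 0.0020249  0.00404801 0.00222267]
xc -0.017031314983604325 swing 0.6399366037085038 bar rig [0.1846 0.     0.1997]
xc -0.014031314983604326 swing 0.6449566737922873 bar rig [0.1837 0.     0.1998]
xc -0.011031314983604327 swing 0.6502359197912798 bar rig [0.1829 0.     0.1998]
```

```bash
sed -i 's/-\.041,0/-.045,0/; s/,\.041,0/,.045,0/' fit.py
python3 - <<'E'
s=open('fit.py').read()
s=s.replace("    return O\n","    c_,s_=np.cos(n[3]),np.sin(n[3])\n    B=lambda X:[xc+c_*(X[0]-xc)-s_*X[1],n[2]+s_*(X[0]-xc)+c_*X[1],X[2]]\n    return [(k,u,B(X) if abs(X[1])==.087 else X) for k,u,X in O]\n")
s=s.replace("v[4:6],v[6:]","v[4:8],v[8:]").replace("-.03,.03,np","-.03,.03,0,0,np").replace("[.1]*6,","[.1]*8,").replace("v[6:]","v[8:]").replace("v[4:6]","v[4:8]").replace("v[:6]","v[:8]").replace("[:4])\n    np","[:8])\n    np")
open('fit.py','w').write(s)
E
python3 fit.py
```

```text
[ 0.505  -0.0383  1.3396 -0.0133 -0.0369  0.0368  0.0028  0.0239]
[[ 0.0002 -0.0001  0.0001  0.0005  0.0012 -0.0001]
 [-0.0002  0.      0.0003 -0.0003 -0.0006 -0.0019]
 [ 0.     -0.     -0.0007 -0.002  -0.0031  0.0006]]
top [-0.12  -0.095  0.012] [-0.8  0. ]
top [-0.12   0.095  0.012] [-0.7  0.6]
top [ 0.215 -0.095  0.012] [ 0.4 -1.3]
top [0.215 0.095 0.012] [-1.2 -0.6]
top [-0.074 -0.086  0.071] [ 2.2 -0.3]
top [-0.078  0.088  0.071] [1.4 2. ]
side [ 0.215 -0.095  0.012] [ 0.1 -0.6]
side [0.215 0.095 0.012] [ 0.9 -2.1]
side [ 0.051 -0.083  0.012] [-1.9  1.4]
side [0.047 0.091 0.012] [0.3 1.9]
side [ 0.051 -0.083  0.083] [-2.   0.9]
side [0.047 0.091 0.083] [-3.5  1.6]
side [-0.078  0.088  0.083] [ 1.1 -1.4]
side [-0.074 -0.086  0.083] [ 1.  -2.2]
w1 [ 0.215 -0.095  0.012] [-1.3 -1. ]
w1 [0.215 0.095 0.012] [-0.2 -0.4]
w1 [-0.12  -0.095  0.012] [ 0.3 -0. ]
w1 [-0.12   0.095  0.012] [0.6 0.3]
w1 [-0.074 -0.086  0.071] [ 8.2 -5.8]
w1 [-0.078  0.088  0.071] [5.6 1.4]
w2 [ 0.215 -0.095  0.012] [-2.  -0.6]
w2 [0.215 0.095 0.012] [-1.2  0.5]
w2 [ 0.051 -0.083  0.083] [-5.9 -0.1]
w2 [0.047 0.091 0.083] [-7.2  2. ]
w2 [ 0.175 -0.037  0.035] [-0.2  0. ]
w2 [0.175 0.037 0.035] [-0.3  0. ]
w2 [ 0.281 -0.045  0.161] [1.9 2.3]
w2 [0.281 0.045 0.161] [ 0.9 -1.6]
w2 [ 0.247 -0.065  0.134] [1.  0.3]
w2 [ 0.215 -0.065  0.095] [-2.7  0.7]
w2 [0.247 0.065 0.134] [ 1.6 -0. ]
w2 [0.215 0.065 0.095] [-0.8 -2. ]
sd [0.00182727 0.00200167 0.0036364  0.0032801  0.00110843 0.00124145
 0.00107028 0.01329317]
xc -0.0162598591816138 swing 0.6412038852772763 bar rig [0.1844 0.     0.1997]
xc -0.013259859181613797 swing 0.6462886607579843 bar rig [0.1835 0.     0.1998]
xc -0.010259859181613797 swing 0.6516379653534228 bar rig [0.1826 0.     0.1998]
```

```bash
sed -i 's/b=xc+.0625; f=b-.125/b=xc+n[4]; f=xc-n[4]/; s/-.03,.03,0,0,np/-.03,.03,0,0,.0625,np/; s/v\[4:8\],v\[8:\]/v[4:9],v[9:]/; s/\[\.1\]\*8/[.1]*9/; s/v\[8:\]/v[9:]/g; s/v\[4:8\]/v[4:9]/g; s/v\[:8\]/v[:9]/; s/)\[:8\]/)[:9]/' fit.py; python3 fit.py
```

```text
[ 0.505  -0.0377  1.339  -0.0131 -0.0369  0.0368  0.0024  0.0351  0.0552]
[[ 0.0002  0.0001 -0.      0.0001  0.0015  0.0003]
 [ 0.0003  0.0001  0.0001 -0.0007  0.0011 -0.002 ]
 [-0.0003 -0.0001 -0.0006 -0.002  -0.0012  0.0004]]
top [-0.12  -0.095  0.012] [0.1 0.2]
top [-0.12   0.095  0.012] [0.1 0.9]
top [ 0.215 -0.095  0.012] [ 1.2 -1.1]
top [0.215 0.095 0.012] [-0.4 -0.4]
top [-0.065 -0.086  0.071] [-0.4 -1.1]
top [-0.071  0.087  0.071] [-0.5  1.3]
side [ 0.215 -0.095  0.012] [ 0.1 -0.1]
side [0.215 0.095 0.012] [ 1.  -1.6]
side [ 0.045 -0.083  0.012] [-1.   0.4]
side [0.039 0.091 0.012] [1.1 0.4]
side [ 0.045 -0.083  0.083] [-1.1 -0.1]
side [0.039 0.091 0.083] [-2.7  0.1]
side [-0.071  0.087  0.083] [0.5 0.4]
side [-0.065 -0.086  0.083] [ 0.1 -0.2]
w1 [ 0.215 -0.095  0.012] [-1.3 -0.9]
w1 [0.215 0.095 0.012] [-0.2 -0.4]
w1 [-0.12  -0.095  0.012] [ 0.3 -0.1]
w1 [-0.12   0.095  0.012] [0.6 0.4]
w1 [-0.065 -0.086  0.071] [ 0.2 -6.7]
w1 [-0.071  0.087  0.071] [0.2 0.8]
w2 [ 0.215 -0.095  0.012] [-2.1 -0.5]
w2 [0.215 0.095 0.012] [-1.2  0.4]
w2 [ 0.045 -0.083  0.083] [0.4 0.1]
w2 [0.039 0.091 0.083] [0.  2.1]
w2 [ 0.175 -0.037  0.035] [-0.4  0. ]
w2 [0.175 0.037 0.035] [-0.4  0. ]
w2 [ 0.281 -0.045  0.161] [1.7 2.3]
w2 [0.281 0.045 0.161] [ 0.6 -1.7]
w2 [ 0.247 -0.065  0.134] [0.7 0.4]
w2 [ 0.215 -0.065  0.095] [-3.   0.7]
w2 [0.247 0.065 0.134] [ 1.4 -0.1]
w2 [0.215 0.065 0.095] [-1. -2.]
sd [0.00184391 0.00183015 0.00351388 0.00077431 0.00110937 0.0012417
 0.00092938 0.00608161 0.0005293 ]
xc -0.016090257058309833 swing 0.6414846487718329 bar rig [0.1843 0.     0.1997]
xc -0.013090257058309832 swing 0.6465838253169991 bar rig [0.1835 0.     0.1998]
xc -0.010090257058309831 swing 0.6519487284855111 bar rig [0.1826 0.     0.1998]
```

```bash
python3 - <<'E'
from h import *
p=np.load('p2.npy'); D=down(p[2]-np.pi); np.save('p.npy',p)
for X in([.281,0,.22],[.281,0,.155]): goto(W(p,X),D); print(W(p,X))
E
```

```text
turn [0.003, -0.002, 0.01] shift [-0.177, -0.055, 0.066]
[0.56959244 0.23573967 0.22      ]
turn [0.003, -0.002, 0.01] shift [-0.177, -0.055, 0.131]
[0.56959244 0.23573967 0.155     ]
```

```bash
python3 -m pendant '[[[0,0,0.01],[-0.04,-0.01,0],0.5],[[0,0,0.01],[-0.085,-0.025,0],0.5],[[0,0,0.01],[-0.13,-0.04,0.02],0.5],[[0,0,0.01],[-0.16,-0.05,0.045],0.5],[[0.003,-0.002,0.01],[-0.177,-0.055,0.066],0.5],[[0.003,-0.002,0.01],[-0.177,-0.055,0.066],0.5],[[0.003,-0.002,0.01],[-0.177,-0.055,0.066],0.5],[[0.003,-0.002,0.01],[-0.177,-0.055,0.066],0.5]]'
python3 - <<'E'
from h import *
import cv2
s,P,Q=st(); d=r.snapshot('wrist'); print(P,s['eef_rot'])
cv2.imwrite('pics/w3.png',d['image'][:,:,::-1])
D=down(p[2]-np.pi); goto(W(p,[.281,0,.155]),D)
T=np.linalg.inv(d['T_tool_cam'])
for y in(-.045,.045):
    X=Q.inv().apply(W(p,[.281,y,.1614])-P); c=T[:3,:3]@X+T[:3,3]; q=d['mtx']@c; print(q[:2]/q[2])
c=T[:3,3]; q=d['mtx']@c; print('TCP px',q[:2]/q[2])
E
```

```text
clock: 6.05
tool_pos: [0.5709, 0.2347, 0.2224]
eef_rot: [-0.62, 0.784, -0.001, 0.002]
contact_force: [-0.5, -0.0, -0.7]
opening: 0.501
[0.57093633 0.23473866 0.22243975] [-0.62031305  0.7843517  -0.00115659  0.00167238]
turn [-0.004, 0.002, -0.001] shift [-0.0, 0.002, 0.068]
[323.8142235  193.83485512]
[323.89104868 324.31093124]
TCP px [325.12015658 308.00572739]
```

View pics/w3.png

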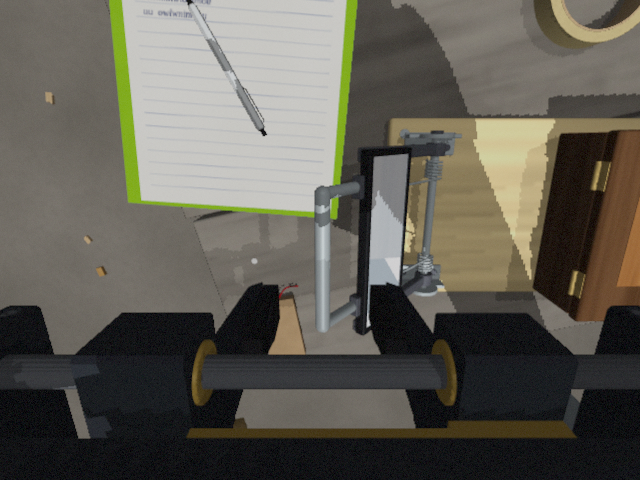

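```bash
python3 -m pendant '[[[-0.004,0.002,0],[0,0.002,0.025],0.4],[[-0.004,0.002,0],[0,0.002,0.045],0.4],[[-0.004,0.002,0],[0,0.002,0.06],0.4],[[-0.004,0.002,0],[0,0.002,0.066],0.4],[[-0.004,0.002,0],[0,0.002,0.066],0.4]]' 40
```

```text
clock: 6.6
tool_pos: [0.5689, 0.2363, 0.156]
eef_rot: [-0.621, 0.784, 0.0, -0.001]
contact_force: [-0.2, -0.2, 0.1]
opening: 0.405
```

```bash
python3 -m pendant '[[[0,0,0],[0,0,0],0],[[0,0,0],[0,0,0],0],[[0,0,0],[0,0,0],0],[[0,0,0],[0,0,0],0],[[0,0,0],[0,0,0],0],[[0,0,0],[0,0,0],0]]' 40; python3 - <<'E'
from h import *
s,P,Q=st(); R,t=rigT(p); print((R.T@(P-t)).round(4), Q.as_matrix().round(3).tolist())
E
```

```text
clock: 7.2
tool_pos: [0.5692, 0.2369, 0.1561]
eef_rot: [-0.621, 0.784, 0.0, -0.0]
contact_force: [-0.0, -0.8, 4.1]
opening: 0.1
[0.282  0.0007 0.1561] [[-0.228, -0.974, -0.0], [-0.974, 0.228, -0.0], [0.0, 0.0, -1.0]]
```

```bash
python3 -m pendant '[[[0,0,0],[0.0063,0,-0.005],0],[[0,0,0],[0.0129,0,-0.0098],0],[[0,0,0],[0.0198,0,-0.0143],0],[[0,0,0],[0.0269,0,-0.0184],0],[[0,0,0],[0.0343,0,-0.0222],0],[[0,0,0],[0.0418,0,-0.0256],0],[[0,0,0],[0.0495,0,-0.0286],0],[[0,0,0],[0.0573,0,-0.0312],0],[[0,0,0],[0.0653,0,-0.0334],0],[[0,0,0],[0.0733,0,-0.0353],0]]'
python3 -m pendant '[[[0,0,0],[0.008,0,-0.0013],0],[[0,0,0],[0.015,0,-0.0023],0],[[0,0,0],[0.02,0,-0.0028],0],[[0,0,0],[0.0238,0,-0.003],0],[[0,0,0],[0.0238,0,-0.003],0],[[0,0,0],[0.0238,0,-0.003],0],[[0,0,0],[0.0238,0,-0.003],0]]'
python3 - <<'E'
from h import *
import cv2
s,P,Q=st(); R,t=rigT(p); c=R.T@(P-t);print(c.round(4), Q.as_matrix()[:,2].round(4))
d=r.snapshot('wrist'); pickle.dump((P,s['eef_rot'],d),open('w4.pkl','wb')); cv2.imwrite('pics/w4.png',d['image'][:,:,::-1])
E
```

```text
clock: 8.2
tool_pos: [0.5525, 0.167, 0.1924]
eef_rot: [-0.622, 0.783, 0.001, 0.001]
contact_force: [2.3, 4.4, 4.2]
opening: 0.095
clock: 8.9
tool_pos: [0.5468, 0.1427, 0.195]
eef_rot: [-0.621, 0.784, 0.0, 0.0]
contact_force: [-0.2, 3.9, 6.8]
opening: 0.094
[0.1852 0.0008 0.195 ] [-0.e+00  8.e-04 -1.e+00]
```

View pics/w4.png

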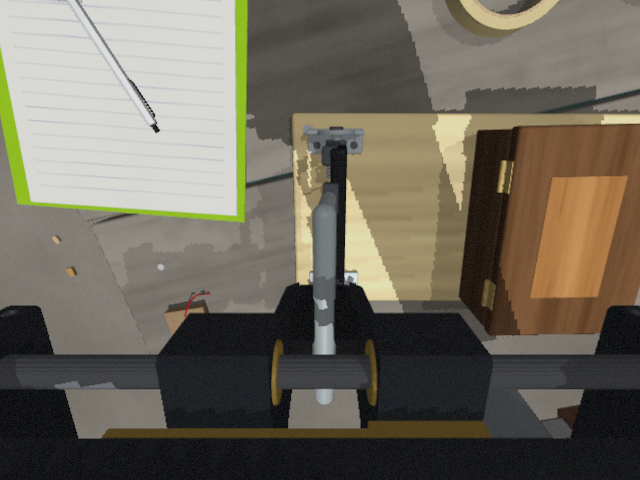

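```bash
python3 - <<'E'
from h import *
P,q,d=pickle.load(open('w4.pkl','rb')); Q=Ro.from_quat(q); T=d['T_tool_cam']; R,t=rigT(p)
def ray(u,v,z):
    k=np.linalg.solve(d['mtx'],[u,v,1]); w=Q.apply(T[:3,:3]@k); o=P+Q.apply(T[:3,3]); X=o+w*(z-o[2])/w[2]; return (R.T@(X-t)).round(4)
for n,u,v,z in[('plat far',293,115,.012),('plat near',301,300,.012),('hinge far',505,177,.072),('hinge far L',499,177,.072),('hinge near',489,295,.072),('near L',484,295,.072),('lid far',517,127,.083),('lid near',489,334,.083),('base far',478,130,.012),('base near',461,300,.012),('post base far bracket',336,143,.035),('bar far end',325,203,.2)]: print(n,ray(u,v,z))
E
```

```text
plat far [ 0.2142 -0.0931  0.012 ]
plat near [0.2104 0.0941 0.012 ]
hinge far [ 0.0447 -0.0451  0.072 ]
hinge far L [ 0.0494 -0.0451  0.072 ]
hinge near [0.0417 0.0569 0.072 ]
near L [0.046  0.0569 0.072 ]
lid far [ 0.048  -0.0819  0.083 ]
lid near [0.042  0.0889 0.083 ]
base far [ 0.0443 -0.0805  0.012 ]
base near [0.0379 0.0937 0.012 ]
post base far bracket [ 0.1756 -0.0694  0.035 ]
bar far end [ 0.1855 -0.0502  0.2   ]
```

```bash
python3 -m pendant '[[[0,0,0],[0,0,0],0],[[0,0,0],[0,0,0],0],[[0,0,0],[0,0,0],0],[[0,0,0],[0,0,0],0],[[0,0,0],[0,0,0],0],[[0,0,0],[0,0,0],0]]'; python3 - <<'E'
from h import *
import cv2
s,P,Q=st(); R,t=rigT(p); c=R.T@(P-t);print(c.round(4),np.abs(s['qd']).max())
print(2*np.arcsin(np.hypot(.282-c[0],c[2]-.1561)/.33))
d=r.snapshot('side'); a=d['image'][180:380,250:450]; b=r.snapshot('top')['image'][180:340,200:500]
cv2.imwrite('pics/f.png',np.hstack([cv2.resize(a,(400,400)),cv2.resize(b,(400,400*160//300))[:400] if 0 else cv2.copyMakeBorder(cv2.resize(b,(400,213)),0,187,0,0,cv2.BORDER_CONSTANT)])[:,:,::-1])
E
```

```text
clock: 9.55
tool_pos: [0.5468, 0.1428, 0.1951]
eef_rot: [-0.621, 0.784, 0.0, 0.0]
contact_force: [0.5, 3.2, 6.9]
opening: 0.092
[0.1853 0.0008 0.1951] 0.002356641119795996
0.6429245063057449
```

View pics/f.png

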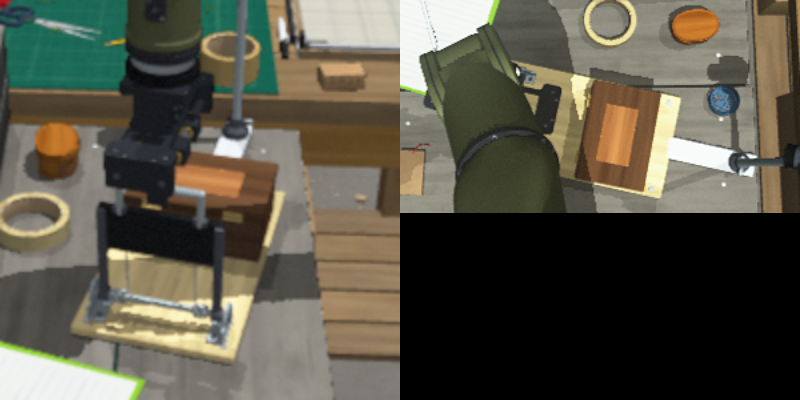

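The side and top views show the lid shut, the mirror near upright and held by the bar, and the cherry box, tape, tin and tags where they were. The pose is steady, so I am handing the job in.

```bash
python3 -c "
from plant import r
print(r.finish_job())"
```

```text
the job is handed in; nothing more can be done
None
```

I shut the lid, then gripped the mirror bar with 40 N and raised the mirror to a swing of about 0.643 rad. I handed the job in at about 9.7 s, still holding it.

**Lid:** I pushed it down at the lip until it met a firm stop with the fingertips at its shut height. The last push read 39.9 N through the fingertips, well above the 1–2 N needed and right at the 40 N limit for the arm and gripper body. Both camera views afterwards showed the lid shut.

**Mirror angle:** The swing of 0.643 rad comes from how far the gripper moved after the grasp. The last wrist picture puts the lean at about 0.06 rad, against 0.055 from that motion. The target, from the measured hinge position and the given lens and axle positions, is 0.6415 to 0.647 rad.

**Stability:** Over the last 0.65 s the tool moved about 0.1 mm. The final pictures showed the small things where they were at the start.

**What disagreed or was not checked:**
- The box measured about 110 mm deep, not the stated 125 mm. I therefore took the hinge line both from the box outline and from the brass hinges in the picture. They differ by about 3 mm, or 0.005 rad of swing.
- I could not look through the rig's camera, so the hinge being centred in the glass is worked out from geometry, not seen.

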